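# Sweep the loose screw caps off the sorting board into the tray

## Task

Four white screw caps lie loose on the raised grey sorting board. With the fingers, sweep all four along the board and over its end into the empty open tray that stands against the board; only push them, never lift or carry them. Leave the small jar on the board, the bottle and the measuring cylinder where they stand, and do not touch the egg tray at the board's other end.

Things in the scene. Friction and masses are not known exactly. Their poses are not given: they have to be found in the camera images.
- board: Fixed raised sorting board, grey laminate on wood: 250 mm (its x) by 320 mm (its y) by 40 mm high, flat top without any rim. Origin: centre of its underside, on the bench top (z = 0). Its +y or its -y end faces the tray, the other end faces the egg tray.
- tray: Fixed empty open tray of plain plastic, 250 mm (its x) by 180 mm (its y), rim 30 mm high (10 mm below the board's top), walls 4 mm, floor about 4 mm thick. Origin: centre of its underside. Axes parallel to the board's. It stands 4 mm from either the +y or the -y end of the board, its long side along that end, origin 254 mm from the board's origin.
- egg_tray: Fixed egg tray holding brown eggs, 250 mm (its x) by 180 mm (its y), the eggs reach 66 mm above the bench. Origin: centre of its underside. Stands against the end of the board opposite to the tray, 4 mm from it, its origin 254 mm from the board's origin. Not to be touched.
- cap1: White plastic screw cap lying flat on the board as a disc, 40 mm across, 16 mm high, about 18 g, loose. Origin: the middle of the cap, 8 mm above its underside. The four caps are alike; at least 45 mm of clear board lies between any two, they lie two to either side (in the board's x) of the jar's row.
- cap2: White plastic screw cap lying flat on the board as a disc, 40 mm across, 16 mm high, about 18 g, loose. Origin: the middle of the cap, 8 mm above its underside. The four caps are alike; at least 45 mm of clear board lies between any two, they lie two to either side (in the board's x) of the jar's row.
- cap3: White plastic screw cap lying flat on the board as a disc, 40 mm across, 16 mm high, about 18 g, loose. Origin: the middle of the cap, 8 mm above its underside. The four caps are alike; at least 45 mm of clear board lies between any two, they lie two to either side (in the board's x) of the jar's row.
- cap4: White plastic screw cap lying flat on the board as a disc, 40 mm across, 16 mm high, about 18 g, loose. Origin: the middle of the cap, 8 mm above its underside. The four caps are alike; at least 45 mm of clear board lies between any two, they lie two to either side (in the board's x) of the jar's row.
- jar: Small closed glass jar with steel lid standing on the board between the caps, near the board's long middle line (its y axis), 38 mm across, 50 mm high, about 90 g, loose. Origin: centre of its underside. To be left alone.
- bottle: Amber glass bottle with white cap, 50 mm across, 110 mm high, about 200 g, loose, on the bench close beyond the board's far (+x) long edge. Origin: centre of its underside. To be left alone.
- cylinder: Slim glass measuring cylinder on a round foot: foot 50 mm across, tube 22 mm across, 120 mm high, about 120 g, loose, on the bench close beyond the board's far (+x) long edge. Origin: centre of its underside. To be left alone.
There are look-alikes about, which are no part of the job. Leave any green look-alike of the cap2 alone. Leave any orange or turquoise look-alike of the cap4 alone.

How it is judged:
At the end, for the whole second after the job is handed in: All four caps are within the tray's walls (their centres inside, less than 42 mm above its underside) and at rest; jar, bottle and measuring cylinder upright (within 0.15 rad) and within 15 mm of where they stood (x of cap1 in the frame of tray between -0.119 and 0.119 m and y of cap1 in the frame of tray between -0.084 and 0.084 m and z of each of cap1, cap2, cap3, cap4 in the frame of tray below 0.042 m and linear speed of each of cap1, cap2, cap3, cap4 below 0.03 m/s and x of cap2 in the frame of tray between -0.119 and 0.119 m and y of cap2 in the frame of tray between -0.084 and 0.084 m and x of cap3 in the frame of tray between -0.119 and 0.119 m and y of cap3 in the frame of tray between -0.084 and 0.084 m and x of cap4 in the frame of tray between -0.119 and 0.119 m and y of cap4 in the frame of tray between -0.084 and 0.084 m and distance of each of jar, bottle, cylinder from where it was at the start of the episode below 0.015 m and angle between each of jar, bottle, cylinder's own z axis and vertical below 0.15 rad); the robot touches nothing.
It fails at once if a cap is lifted more than 22 mm above the board's top (height (world z) of any of cap1, cap2, cap3, cap4 above 0.07 m).
It fails at once if the jar, bottle or measuring cylinder is displaced more than 15 mm (distance of any of jar, bottle, cylinder from where it was at the start of the episode above 0.015 m).
It fails at once if the robot touches the egg tray or its eggs (contact force between any of the fingers, the arm and egg_tray above 1 N).
It also fails if it takes over 72 s, if anything falls off the work surface, if the arm or the gripper's body presses on something with over 40 N, if the wrist force passes 120 N, or if a joint passes its speed limit or range.

## Robot

A 6-joint arm with a two-finger parallel gripper is mounted at the origin on the work surface. World frame = base frame: x ahead of the robot, y to its left, z up, the work surface at z = 0. Lengths are in m, angles in rad, forces in N, time in s.
With the tool pointing down it reaches from about 0.35 to 0.95 m from the base axis. Payload 17.4 kg.
Tool frame: the origin (TCP) lies at the very end of the fingers, on their centre line; the grasp point (between the pads) lies 19 mm behind it; z points along the fingers, y is the line along which they close (so a half turn about z gives the same grasp; the last joint's range is limited). The gripper opens to 93 mm and grips with 3 to 60 N. Pads are 15 mm wide; open, the fingers measure 128 mm over their backs; the gripper's body (75 mm by 188 mm) begins 65 mm behind the grasp point.
Start: joints at [-1.236, 0.116, 1.442, -0, 1.584, -0.038], TCP at [0.246, -0.629, 0.219] pointing down, gripper open.
Joint ranges: [-2.83, 2.83], [-0.83, 2.19], [0.07, 2.5], [-1.14, 4.28], [0.01, 3], [-2.97, 2.97]. Speed limits (rad/s): [1.89, 1.89, 2.22, 3.14, 3.14, 3.14].

## Interface

Orientations are given as a unit quaternion [x, y, z, w].
In Python, from station import r gives the robot as it stands.
- The arm moves only by the tool step_arm, never from a script. Its argument "motion" is a list of rows, each a list of 3 entries, a list of its own where there are three numbers: the shift along the tool's x, y, z in units of 30 mm (1.0 is 30 mm), then the turn about the tool's z in degrees, then the finger opening in mm, from 0 to 93. A call has 1 to 5 rows; each row is the pose to reach, as a shift and turn from the pose commanded when the call began, along the tool's axes at that moment; what a row does not reach only later rows make up. A row lasts 1/10 s, in which the tool goes at most 50 mm and 8.59 degrees, less where a joint would pass 70% of its speed; a pose out of reach is approached as far as the arm can. A call with a gripper value outside its range is refused whole. The fingers move at their own pace and stop on an object; the grip force is fixed at half the most. Time passes only in rows, so rows that repeat a pose let the fingers close. It gives the time, the measured TCP pose, the force, the opening and the grip force at its end, in the units of the state.
- r.state(): the state, without advancing time (a new reading comes with each control period).
- r.camera(name): name is "side" or "top"; returns (picture, depth): 384x512x3 uint8, red, green, blue; 384x512 float32, m along the optical axis (not along the pixel's ray), 0 where there is no reading.
- r.calibration(name): a dict with "fx", "fy", "cx", "cy" (pixels), "R" (3x3) and "t" (3): a world point X has camera coordinates R X + t. Camera axes: x right, y down, z forward; pixel columns grow to the right and rows downward; lengths in m; the calibration is good to about 2 mm. A picture is of the moment at which its call begins. calibration takes no time and is no camera call.
- r.job_done(): hands the job in; it is judged then, once.
The state is a dict: "time_s": time; "qpos": joint angles; "joint_velocities": joint speeds; "joint_torque": joint torques, N m; "eef_pos": TCP position; "orientation": TCP orientation; "force": force on the tool from outside, world axes, zero at the start; "moment": the same for the moment, N m; "finger_gap": finger opening in m; "gripper_force": force on a finger pad.
Only numpy, scipy, OpenCV 4.12 (cv2) and the standard library are available. Lean on these libraries where they do the work, as an engineer would, in place of code of your own. Each camera call takes 0.05 s, during which the arm holds its last target. There are 200 camera calls.

## Working session

There is one attempt and no reset: what is moved stays moved. The work goes in short steps, Python scripts to look and compute and a tool call to move; the robot and the scene stay as the last step left them, time stands still between calls to the robot, and variables do not carry over. Pictures are saved under pics/ and viewed, at most 10 in all, crops included, and the job is handed in when it is done.

Besides the shell and the picture viewer there is one more tool, called after ">>>" by a JSON object that holds its "fn" and its "kwargs". step_arm: Moves the arm, as the interface text tells. Its arguments: {"type":"object","properties":{"motion":{"type":"array","items":{"type":"array"}}},"required":["motion"]}

```bash
mkdir -p pics; python3 - <<'E'
from station import r
import cv2,numpy as np
for n in("top","side"):
    p,d=r.camera(n); np.savez(f"/tmp/{n}.npz",p=p,d=d)
    cv2.imwrite(f"pics/{n}0.png",cv2.resize(p[:,:,::-1],(800,600)))
    c=r.calibration(n); print(n,{k:np.round(v,3).tolist() for k,v in c.items()})
print(r.state())
E
```

```text
top {'fx': 483.45, 'fy': 483.45, 'cx': 251.009, 'cy': 196.13, 'R': [[-0.011, -1.0, -0.03], [-0.993, 0.014, -0.117], [0.118, 0.028, -0.993]], 't': [0.044, 0.578, 0.984]}
side {'fx': 393.273, 'fy': 393.273, 'cx': 253.696, 'cy': 194.485, 'R': [[-0.858, -0.513, -0.021], [-0.357, 0.624, -0.695], [0.37, -0.589, -0.719]], 't': [0.489, 0.256, 0.672]}
{'time_s': 0.1, 'qpos': array([-1.23579705e+00,  1.16449919e-01,  1.44217005e+00,  1.59885389e-05,
        1.58400084e+00, -3.77548763e-02]), 'joint_velocities': array([-0.00280071, -0.00179573, -0.00270029, -0.00136019, -0.00075146,
       -0.00084667]), 'joint_torque': array([ 2.82115740e-03, -7.22892737e+01, -6.23864722e+01,  7.82278762e-02,
        2.27500114e-02, -7.62421473e-05]), 'eef_pos': array([ 0.24579055, -0.62847372,  0.21798862]), 'orientation': array([ 9.82681862e-01,  1.85300011e-01, -6.82173469e-05, -5.09597232e-04]), 'force': array([ 0.19827107,  0.25969553, -0.97900715]), 'moment': array([ 0.00751416, -0.03176391, -0.02682182]), 'gripper_force': 0.0, 'finger_gap': 0.09309459303408796}
```

View pics/top0.png

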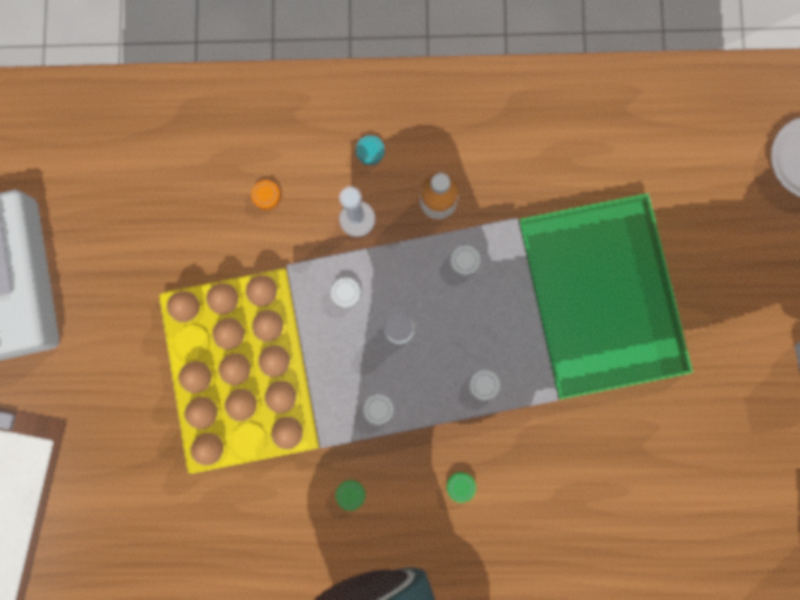

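View pics/side0.png

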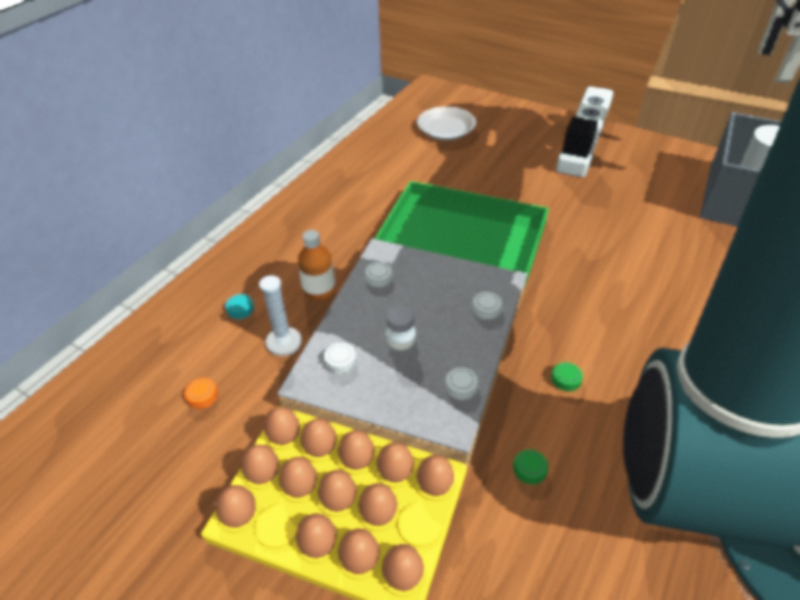

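The top view shows four pale caps on the board at (345,292), (465,260), (378,408) and (485,385). The jar is at (400,328), the egg tray is on the left, and the green tray is on the right (-y). The look-alikes are all on the bench: orange (265,194), turquoise (370,150), green (350,495) and green (461,487). Next I'll measure and confirm in a crop.

```bash
cat > h.py <<'E'
import numpy as np
from station import r
def ray(n,u,v,z):
    c=r.calibration(n);R=np.array(c["R"]);t=np.array(c["t"])
    d=R.T@np.array([(u-c["cx"])/c["fx"],(v-c["cy"])/c["fy"],1]);o=-R.T@t
    return o+d*(z-o[2])/d[2]
def pt(n,u,v,z): return ray(n,(u+.5)/1.5625-.5,(v+.5)/1.5625-.5,z)
E
python3 - <<'E'
from h import *
import cv2
f=np.load("/tmp/top.npz");p,d=f["p"],f["d"]
cv2.imwrite("pics/crop.png",cv2.resize(p[110:300,170:370,::-1],(800,760))[:600*760//760][:600])
C=r.calibration("top");R=np.array(C["R"]);t=np.array(C["t"])
def dp(u,v):
    u=int(u/1.5625);v=int(v/1.5625);z=np.median(d[v-1:v+2,u-1:u+2])
    return R.T@(np.array([(u-C["cx"])/C["fx"]*z,(v-C["cy"])/C["fy"]*z,z])-t)
B=[pt("top",*q,.04)[:2] for q in((288,266),(520,219),(556,401),(320,449))]
print("board",np.round(B,3).tolist(),[round(float(np.linalg.norm(B[i]-B[(i+1)%4])),3) for i in range(4)])
c=np.mean(B,0); ey=(B[0]-B[1])+(B[3]-B[2]); ey/=np.linalg.norm(ey); ex=np.array([ey[1],-ey[0]])
print("c",c,"ex",ex,"yaw",np.degrees(np.arctan2(ex[1],ex[0])))
for n,q,z in(("capA",(345,292),.056),("capB",(465,260),.056),("capC",(378,408),.056),("capD",(485,385),.056),("jar",(400,328),.09),("bottle",(441,182),.11),("cyl",(357,219),.01),("cyltop",(350,197),.12),("trayfarL",(649,196),.03),("trayR",(690,373),.03)):
    w=pt("top",*q,z); print(n,np.round(w,3),"depth",np.round(dp(*q),3),"board",np.round([(w[:2]-c)@ex,(w[:2]-c)@ey],3))
q=r.state()["orientation"]
from scipy.spatial.transform import Rotation as Ro
print(np.round(Ro.from_quat(q).as_matrix(),3))
E
```

```text
board [[0.636, 0.177], [0.695, -0.138], [0.45, -0.177], [0.391, 0.134]] [0.321, 0.248, 0.317, 0.249]
c [ 0.54285057 -0.00106175] ex [0.98244146 0.18657111] yaw 10.752745496392148
capA [0.597 0.098 0.056] depth [0.598 0.1   0.057] board [0.071 0.088]
capB [ 0.637 -0.061  0.056] depth [ 0.637 -0.06   0.058] board [ 0.081 -0.077]
capC [0.444 0.056 0.056] depth [0.444 0.057 0.057] board [-0.087  0.075]
capD [ 0.472 -0.083  0.056] depth [ 0.472 -0.083  0.058] board [-0.085 -0.068]
jar [0.545 0.025 0.09 ] depth [0.546 0.025 0.091] board [0.007 0.026]
bottle [ 0.728 -0.029  0.11 ] depth [ 0.729 -0.029  0.11 ] board [ 0.177 -0.062]
cyl [0.706 0.085 0.01 ] depth [0.697 0.083 0.049] board [0.177 0.055]
cyltop [0.708 0.086 0.12 ] depth [0.708 0.085 0.121] board [0.179 0.055]
trayfarL [ 0.726 -0.315  0.03 ] depth [ 0.727 -0.315  0.03 ] board [ 0.122 -0.343]
trayR [ 0.485 -0.357  0.03 ] depth [ 0.486 -0.356  0.031] board [-0.123 -0.339]
[[ 0.931  0.364 -0.   ]
 [ 0.364 -0.931  0.001]
 [ 0.    -0.001 -1.   ]]
```

View pics/crop.png

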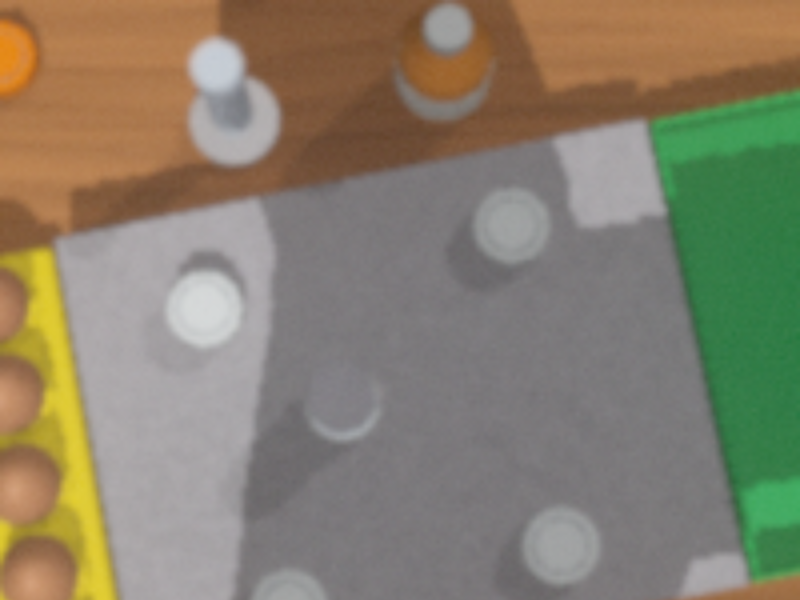

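All four caps are confirmed: each is on the board with its top at z≈0.057. The push goes along board -y. I'll turn the fingers' line onto board x and use them as a 22 mm fork, so each cap nests between them. The order is D, B, C, A.

>>> {"fn": "step_arm", "kwargs": {"motion": [[[13.9,-15.5,0],-79.4,22],[[13.9,-15.5,0],-79.4,22],[[13.9,-15.5,0],-79.4,22],[[13.9,-15.5,0],-79.4,22],[[13.9,-15.5,0],-79.4,22]]}}

```text
time_s: 0.6
eef_pos: [0.3336, -0.3926, 0.2183]
orientation: [0.845, 0.535, 0.0, -0.0]
force: [0.9, -1.0, 0.5]
finger_gap: 0.0574
gripper_force: 0.0
```

```bash
cat > go.py <<'E'
import sys
from h import *
from scipy.spatial.transform import Rotation as Ro
c=np.array([.54285,-.00106]);ex=np.array([.98244,.18657]);ey=np.array([-.18657,.98244])
s=r.state();M=Ro.from_quat(s["orientation"]).as_matrix();p=s["eef_pos"]
print("t",round(s["time_s"],2),"board xyz",np.round([(p[:2]-c)@ex,(p[:2]-c)@ey,p[2]],4),"gap",s["finger_gap"].round(4),"F",s["force"].round(1))
yw=np.degrees(np.arctan2(M[1,1],M[0,1]));print("turn needed",-(10.75-yw))
if len(sys.argv)>1:
    a=[float(v) for v in sys.argv[1:4]]
    w=np.r_[c+a[0]*ex+a[1]*ey,a[2]]; print("shift units",np.round(M.T@(w-p)/.03,2))
E
python3 go.py -.085 -.028 .219
```

```text
Traceback (most recent call last):
  File "go.py", line 6, in <module>
    print("t",round(s["time_s"],2),"board xyz",np.round([(p[:2]-c)@ex,(p[:2]-c)@ey,p[2]],4),"gap",s["finger_gap"].round(4),"F",s["force"].round(1))
                                                                                                  ^^^^^^^^^^^^^^^^^^^^^
AttributeError: 'float' object has no attribute 'round'
```

```bash
sed -i 's/s\["finger_gap"\].round(4)/s["finger_gap"]/' go.py; python3 go.py -.085 -.028 .219
```

```text
t 0.6 board xyz [-0.2786 -0.3456  0.2183] gap 0.05738985819742746 F [ 0.9 -1.   0.5]
turn needed -36.09187138207281
shift units [12.36 -1.02 -0.02]
```

>>> {"fn": "step_arm", "kwargs": {"motion": [[[12.4,-1.0,0],-36,22],[[12.4,-1.0,0],-36,22],[[12.4,-1.0,0],-36,22],[[12.4,-1.0,0],-36,22],[[12.4,-1.0,0],-36,22]]}}

```text
time_s: 1.1
eef_pos: [0.4234, -0.1592, 0.2186]
orientation: [0.638, 0.77, 0.0, 0.0]
force: [1.9, -1.4, -0.9]
finger_gap: 0.0229
gripper_force: 0.0
```

```bash
python3 go.py -.085 -.028 .1
```

```text
t 1.1 board xyz [-0.1468 -0.1331  0.2186] gap 0.02291649228660783 F [ 1.9 -1.4 -0.9]
turn needed -0.10082864600883568
shift units [3.51 2.05 3.95]
```

>>> {"fn": "step_arm", "kwargs": {"motion": [[[1.5,1.0,1],0,22],[[3.0,2.0,2],0,22],[[3.5,2.0,4],0,22],[[3.5,2.0,4],0,22],[[3.5,2.0,4],0,22]]}}

```text
time_s: 1.6
eef_pos: [0.4618, -0.0456, 0.095]
orientation: [0.64, 0.769, -0.001, -0.003]
force: [-0.2, -0.1, 1.0]
finger_gap: 0.0217
gripper_force: 0.0
```

```bash
python3 go.py -.085 -.028 .046
```

```text
t 1.6 board xyz [-0.088  -0.0286  0.095 ] gap 0.021739338475775825 F [-0.2 -0.1  1. ]
turn needed -0.2921099087975261
shift units [0.02 0.11 1.63]
```

>>> {"fn": "step_arm", "kwargs": {"motion": [[[0,0.1,0.8],0,22],[[0,0.1,1.4],0,22],[[0,0.1,1.6],0,22],[[0,0.1,1.6],0,22],[[0,0.1,1.6],0,22]]}}

```text
time_s: 2.1
eef_pos: [0.4671, -0.0471, 0.0522]
orientation: [0.641, 0.768, 0.0, 0.001]
force: [0.0, -0.8, 0.3]
finger_gap: 0.0223
gripper_force: 0.0
```

```bash
python3 go.py -.085 -.21 .046
```

```text
t 2.1 board xyz [-0.083  -0.0311  0.0522] gap 0.022340117524486926 F [ 0.  -0.8  0.3]
turn needed -0.4480430120474068
shift units [-5.96 -0.02  0.21]
```

>>> {"fn": "step_arm", "kwargs": {"motion": [[[0,0,0.15],0,22],[[-0.3,0,0.15],0,22],[[-0.6,0,0.15],0,22],[[-1.0,0,0.15],0,22],[[-1.4,0,0.15],0,22]]}}

```text
time_s: 2.6
eef_pos: [0.4742, -0.0891, 0.0463]
orientation: [0.641, 0.768, 0.0, 0.0]
force: [0.1, 0.1, 0.0]
finger_gap: 0.022
gripper_force: 0.1
```

```bash
python3 go.py -.085 -.21 .046
```

```text
t 2.6 board xyz [-0.0838 -0.0737  0.0463] gap 0.022043979119389212 F [0.1 0.1 0. ]
turn needed -0.4270396943425663
shift units [-4.54 -0.    0.01]
```

>>> {"fn": "step_arm", "kwargs": {"motion": [[[-0.4,0,0],0,22],[[-0.8,0,0],0,22],[[-1.2,0,0],0,22],[[-1.6,0,0],0,22],[[-2.0,0,0],0,22]]}}

```text
time_s: 3.1
eef_pos: [0.4849, -0.148, 0.0461]
orientation: [0.641, 0.768, -0.0, -0.0]
force: [-0.3, 0.0, 1.2]
finger_gap: 0.0217
gripper_force: 0.1
```

>>> {"fn": "step_arm", "kwargs": {"motion": [[[-0.4,0,0],0,22],[[-0.8,0,0],0,22],[[-1.2,0,0],0,22],[[-1.6,0,0],0,22],[[-2.0,0,0],0,22]]}}

```text
time_s: 3.6
eef_pos: [0.4957, -0.207, 0.0462]
orientation: [0.641, 0.768, 0.0, 0.0]
force: [0.6, 0.3, 0.9]
finger_gap: 0.022
gripper_force: 0.0
```

>>> {"fn": "step_arm", "kwargs": {"motion": [[[-0.3,0,0],0,22],[[-0.3,0,0],0,22],[[-0.3,0,-1.2],0,22],[[-0.3,0,-2.4],0,22],[[-0.3,0,-2.4],0,22]]}}

```text
time_s: 4.1
eef_pos: [0.4988, -0.2154, 0.1232]
orientation: [0.64, 0.768, 0.001, 0.003]
force: [0.2, 1.0, -0.5]
finger_gap: 0.0218
gripper_force: 0.0
```

```bash
python3 go.py .081 -.034 .119; python3 - <<'E'
from h import *
import cv2
p,d=r.camera("side"); cv2.imwrite("pics/s1.png",cv2.resize(p[90:330,110:430,::-1],(800,600)))
E
```

```text
t 4.1 board xyz [-0.0832 -0.2024  0.1232] gap 0.021840826967449926 F [ 0.2  1.  -0.5]
turn needed -0.40602356388316707
shift units [5.65 5.43 0.15]
```

View pics/s1.png

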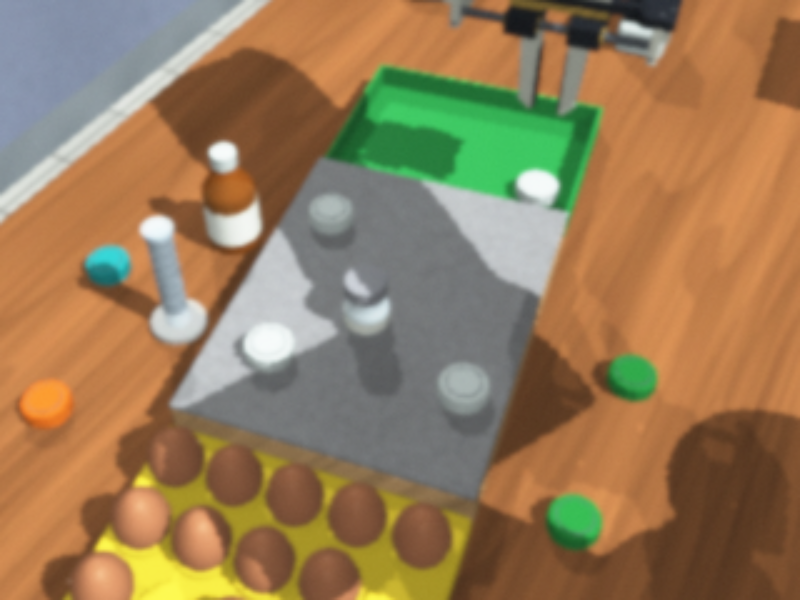

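Cap D (537,188) lies in the tray, just inside the near wall, and the other things haven't moved. Next is cap B.

>>> {"fn": "step_arm", "kwargs": {"motion": [[[1.1,1.1,0],0,22],[[2.2,2.2,0],0,22],[[3.3,3.3,0],0,22],[[4.4,4.4,0],0,22],[[5.6,5.4,0],-0.4,22]]}}

```text
time_s: 4.65
eef_pos: [0.6268, -0.0186, 0.1168]
orientation: [0.638, 0.77, -0.0, -0.001]
force: [0.0, -0.5, -0.1]
finger_gap: 0.0219
gripper_force: 0.0
```

>>> {"fn": "step_arm", "kwargs": {"motion": [[[0,0,0],0,22],[[0,0,0.7],0,22],[[0,0,1.4],0,22],[[0,0,1.9],0,22],[[0,0,1.9],0,22]]}}

```text
time_s: 5.15
eef_pos: [0.6248, -0.0206, 0.0582]
orientation: [0.638, 0.77, -0.001, -0.002]
force: [-0.2, 0.4, -0.6]
finger_gap: 0.0219
gripper_force: 0.0
```

```bash
python3 go.py .081 -.034 .046
```

```text
t 5.15 board xyz [ 0.0769 -0.0345  0.0582] gap 0.021920450524429355 F [-0.2  0.4 -0.6]
turn needed -0.02991215433771366
shift units [0.02 0.14 0.41]
```

>>> {"fn": "step_arm", "kwargs": {"motion": [[[0,0.1,0.25],0,22],[[0,0.1,0.3],0,22],[[0,0.1,0.3],0,22]]}}

```text
time_s: 5.45
eef_pos: [0.6295, -0.0201, 0.0524]
orientation: [0.638, 0.77, 0.0, 0.0]
force: [0.9, -0.5, 1.1]
finger_gap: 0.0222
gripper_force: 0.0
```

```bash
python3 go.py .081 -.21 .046
```

```text
t 5.45 board xyz [ 0.0816 -0.0348  0.0524] gap 0.02215795531737121 F [ 0.9 -0.5  1.1]
turn needed -0.02481318383873443
shift units [-5.84 -0.02  0.21]
```

>>> {"fn": "step_arm", "kwargs": {"motion": [[[0,0,0.15],0,22],[[-0.3,0,0.15],0,22],[[-0.6,0,0.15],0,22],[[-1.0,0,0.15],0,22],[[-1.4,0,0.15],0,22]]}}

```text
time_s: 5.95
eef_pos: [0.6374, -0.0625, 0.0478]
orientation: [0.638, 0.77, 0.0, 0.0]
force: [0.6, -0.2, 0.4]
finger_gap: 0.0217
gripper_force: 0.1
```

>>> {"fn": "step_arm", "kwargs": {"motion": [[[-0.4,0,0],0,22],[[-0.8,0,0],0,22],[[-1.2,0,0],0,22],[[-1.6,0,0],0,22],[[-2.0,0,0],0,22]]}}

```text
time_s: 6.45
eef_pos: [0.6485, -0.1212, 0.0476]
orientation: [0.638, 0.77, -0.0, -0.0]
force: [0.3, -0.3, -0.4]
finger_gap: 0.0219
gripper_force: 0.1
```

>>> {"fn": "step_arm", "kwargs": {"motion": [[[-0.4,0,0],0,22],[[-0.8,0,0],0,22],[[-1.2,0,0],0,22],[[-1.6,0,0],0,22],[[-2.0,0,0],0,22]]}}

```text
time_s: 6.95
eef_pos: [0.6597, -0.1801, 0.0477]
orientation: [0.638, 0.77, 0.0, 0.0]
force: [0.6, 0.0, -1.1]
finger_gap: 0.0222
gripper_force: 0.0
```

>>> {"fn": "step_arm", "kwargs": {"motion": [[[-0.4,0,0],0,22],[[-0.4,0,0],0,22],[[-0.4,0,-1.2],0,22],[[-0.4,0,-2.4],0,22],[[-0.4,0,-2.4],0,22]]}}

```text
time_s: 7.45
eef_pos: [0.6636, -0.1912, 0.1254]
orientation: [0.638, 0.77, 0.001, 0.003]
force: [0.4, 0.8, 0.1]
finger_gap: 0.022
gripper_force: 0.0
```

```bash
python3 go.py -.087 .116 .119; python3 - <<'E'
from h import *
import cv2
p,d=r.camera("side"); cv2.imwrite("pics/s2.png",cv2.resize(p[90:330,110:430,::-1],(800,600)))
E
```

```text
t 7.45 board xyz [ 0.0831 -0.2093  0.1254] gap 0.022031342611203594 F [0.4 0.8 0.1]
turn needed -0.005939830503077559
shift units [10.84 -5.67  0.14]
```

View pics/s2.png

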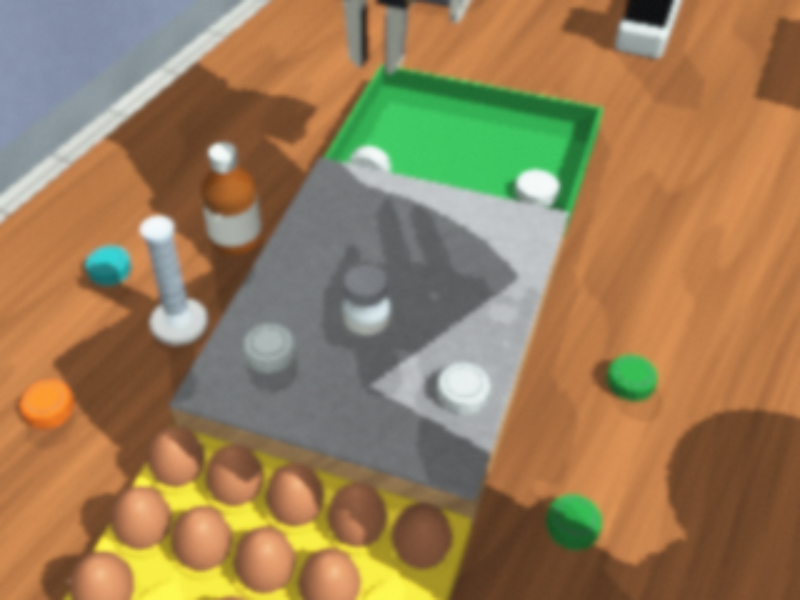

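Cap B (368,162) is in the tray. Next is cap C, which I'll steer toward the middle near the end so it lands clear of D.

>>> {"fn": "step_arm", "kwargs": {"motion": [[[1.4,-0.7,0],0,22],[[2.8,-1.4,0],0,22],[[4.2,-2.1,0],0,22],[[5.6,-2.8,0],0,22],[[7.0,-3.6,0],0,22]]}}

```text
time_s: 8.0
eef_pos: [0.5148, -0.0033, 0.1183]
orientation: [0.638, 0.77, -0.0, -0.001]
force: [1.4, 0.1, -0.1]
finger_gap: 0.0221
gripper_force: 0.0
```

>>> {"fn": "step_arm", "kwargs": {"motion": [[[1.4,-0.7,0],0,22],[[2.8,-1.4,0],0,22],[[3.8,-2.1,0],0,22],[[3.8,-2.1,0],0,22],[[3.8,-2.1,0],0,22]]}}

```text
time_s: 8.5
eef_pos: [0.433, 0.096, 0.1192]
orientation: [0.637, 0.771, -0.0, 0.0]
force: [-0.2, -0.1, 0.2]
finger_gap: 0.0218
gripper_force: 0.0
```

```bash
python3 go.py -.087 .116 .046
```

```text
t 8.5 board xyz [-0.0898  0.1159  0.1192] gap 0.021838345055159043 F [-0.2 -0.1  0.2]
turn needed 0.08357792060233571
shift units [0.   0.09 2.44]
```

>>> {"fn": "step_arm", "kwargs": {"motion": [[[0,0.1,0.8],0,22],[[0,0.1,1.6],0,22],[[0,0.1,2.2],0,22],[[0,0.1,2.35],0,22],[[0,0.1,2.35],0,22]]}}

```text
time_s: 9.0
eef_pos: [0.4364, 0.0955, 0.0485]
orientation: [0.638, 0.77, -0.001, -0.001]
force: [0.3, -0.5, 0.4]
finger_gap: 0.0219
gripper_force: 0.0
```

```bash
python3 go.py -.087 -.21 .046
```

```text
t 9.0 board xyz [-0.0866  0.1148  0.0485] gap 0.021895411533949475 F [ 0.3 -0.5  0.4]
turn needed -0.07341604539425539
shift units [-10.83   0.     0.08]
```

>>> {"fn": "step_arm", "kwargs": {"motion": [[[-0.2,0,0.05],0,22],[[-0.5,0,0.05],0,22],[[-0.9,0,0.05],0,22],[[-1.3,0,0.05],0,22],[[-1.7,0,0.05],0,22]]}}

```text
time_s: 9.5
eef_pos: [0.4461, 0.0448, 0.0479]
orientation: [0.638, 0.77, 0.0, 0.0]
force: [0.6, 0.2, -0.3]
finger_gap: 0.022
gripper_force: 0.1
```

>>> {"fn": "step_arm", "kwargs": {"motion": [[[-0.4,0,0],0,22],[[-0.8,0,0],0,22],[[-1.2,0,0],0,22],[[-1.6,0,0],0,22],[[-2.0,0,0],0,22]]}}

```text
time_s: 10.0
eef_pos: [0.4572, -0.0139, 0.0476]
orientation: [0.638, 0.77, -0.0, -0.0]
force: [-0.2, -0.4, 0.7]
finger_gap: 0.0219
gripper_force: 0.1
```

>>> {"fn": "step_arm", "kwargs": {"motion": [[[-0.4,0,0],0,22],[[-0.8,0,0],0,22],[[-1.2,0,0],0,22],[[-1.6,0.1,0],0,22],[[-2.0,0.2,0],0,22]]}}

```text
time_s: 10.5
eef_pos: [0.4745, -0.0717, 0.0477]
orientation: [0.638, 0.77, 0.0, 0.0]
force: [0.5, 0.5, -0.1]
finger_gap: 0.0216
gripper_force: 0.1
```

```bash
python3 go.py -.04 -.12 .046
```

```text
t 10.5 board xyz [-0.0803 -0.0567  0.0477] gap 0.021633243291769313 F [ 0.5  0.5 -0.1]
turn needed -0.022321978597553027
shift units [-2.11  1.35  0.06]
```

>>> {"fn": "step_arm", "kwargs": {"motion": [[[-0.4,0.2,0],0,22],[[-0.8,0.4,0],0,22],[[-1.2,0.6,0],0,22],[[-1.6,0.8,0],0,22],[[-2.0,1.0,0],0,22]]}}

```text
time_s: 11.0
eef_pos: [0.5155, -0.125, 0.0476]
orientation: [0.638, 0.77, -0.0, -0.0]
force: [-0.2, 0.6, 1.0]
finger_gap: 0.022
gripper_force: 0.1
```

>>> {"fn": "step_arm", "kwargs": {"motion": [[[-0.4,0.1,0],0,22],[[-0.8,0.1,0],0,22],[[-1.2,0.1,0],0,22],[[-1.6,0.1,0],0,22],[[-2.0,0.1,0],0,22]]}}

```text
time_s: 11.5
eef_pos: [0.5289, -0.1835, 0.0477]
orientation: [0.638, 0.77, 0.0, 0.0]
force: [-0.7, 0.7, -0.5]
finger_gap: 0.022
gripper_force: 0.0
```

>>> {"fn": "step_arm", "kwargs": {"motion": [[[-0.4,0,0],0,22],[[-0.8,0,0],0,22],[[-1.1,0,0],0,22],[[-1.1,0,-1.2],0,22],[[-1.1,0,-2.4],0,22]]}}

```text
time_s: 12.0
eef_pos: [0.5344, -0.2153, 0.1196]
orientation: [0.638, 0.77, -0.0, -0.001]
force: [0.8, 0.2, 0.8]
finger_gap: 0.0223
gripper_force: 0.0
```

```bash
python3 go.py .071 .128 .119; python3 - <<'E'
from h import *
import cv2
p,d=r.camera("side"); cv2.imwrite("pics/s3.png",cv2.resize(p[90:330,110:430,::-1],(800,600)))
E
```

```text
t 12.0 board xyz [-0.0482 -0.2089  0.1196] gap 0.022271964849253135 F [0.8 0.2 0.8]
turn needed -0.043933654364465724
shift units [11.23  3.97  0.03]
```

View pics/s3.png

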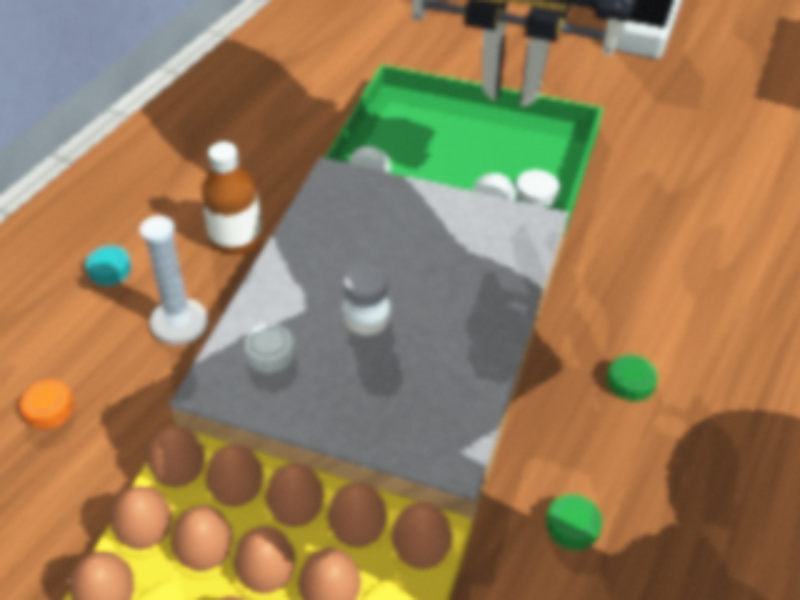

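Cap C (495,185) is in the tray beside D. Last is cap A at board (0.071, 0.088).

>>> {"fn": "step_arm", "kwargs": {"motion": [[[1.4,0.5,0],0,22],[[2.8,1.0,0],0,22],[[4.2,1.5,0],0,22],[[5.6,2.0,0],0,22],[[7.0,2.5,0],0,22]]}}

```text
time_s: 12.55
eef_pos: [0.5698, 0.0069, 0.1197]
orientation: [0.638, 0.77, 0.0, 0.0]
force: [1.0, -1.0, 0.4]
finger_gap: 0.0221
gripper_force: 0.0
```

>>> {"fn": "step_arm", "kwargs": {"motion": [[[1.4,0.5,0],0,22],[[2.8,1.0,0],0,22],[[4.1,1.5,0],0,22],[[4.1,1.5,0],0,22],[[4.1,1.5,0],0,22]]}}

```text
time_s: 13.05
eef_pos: [0.5909, 0.1351, 0.1193]
orientation: [0.637, 0.771, -0.0, -0.0]
force: [-0.2, -0.6, 0.1]
finger_gap: 0.0216
gripper_force: 0.0
```

```bash
python3 go.py .071 .128 .047
```

```text
t 13.05 board xyz [0.0726 0.1248 0.1193] gap 0.02160723904470378 F [-0.2 -0.6  0.1]
turn needed 0.08099720483986772
shift units [ 0.11 -0.05  2.41]
```

>>> {"fn": "step_arm", "kwargs": {"motion": [[[0.1,0,0.8],0,22],[[0.1,0,1.6],0,22],[[0.1,0,2.2],0,22],[[0.1,0,2.35],0,22],[[0.1,0,2.35],0,22]]}}

```text
time_s: 13.55
eef_pos: [0.5902, 0.1366, 0.0489]
orientation: [0.638, 0.77, -0.0, -0.0]
force: [-0.3, 0.9, 1.0]
finger_gap: 0.0218
gripper_force: 0.0
```

```bash
python3 go.py .071 -.04 .047
```

```text
t 13.55 board xyz [0.0722 0.1264 0.0489] gap 0.02182194034958674 F [-0.3  0.9  1. ]
turn needed -0.07839021434877047
shift units [-5.55 -0.03  0.07]
```

>>> {"fn": "step_arm", "kwargs": {"motion": [[[-0.3,0,0.05],0,22],[[-0.6,0,0.05],0,22],[[-0.9,0,0.05],0,22],[[-1.3,0,0.05],0,22],[[-1.7,0,0.05],0,22]]}}

```text
time_s: 14.05
eef_pos: [0.6001, 0.0863, 0.048]
orientation: [0.638, 0.77, 0.0, 0.0]
force: [0.1, 1.1, 0.2]
finger_gap: 0.022
gripper_force: 0.1
```

>>> {"fn": "step_arm", "kwargs": {"motion": [[[-0.4,0,0],0,22],[[-0.8,0,0],0,22],[[-1.2,0,0],0,22],[[-1.6,0,0],0,22],[[-2.0,0,0],0,22]]}}

```text
time_s: 14.55
eef_pos: [0.6112, 0.0275, 0.0476]
orientation: [0.638, 0.77, -0.0, -0.0]
force: [0.3, -0.4, 0.3]
finger_gap: 0.022
gripper_force: 0.1
```

>>> {"fn": "step_arm", "kwargs": {"motion": [[[-0.4,0,0],0,22],[[-0.8,0,0],0,22],[[-1.2,0,0],0,22],[[-1.6,0,0],0,22],[[-2.0,0,0],0,22]]}}

```text
time_s: 15.05
eef_pos: [0.6223, -0.0314, 0.0476]
orientation: [0.638, 0.77, 0.0, -0.0]
force: [0.1, -0.2, 1.0]
finger_gap: 0.0224
gripper_force: 0.1
```

>>> {"fn": "step_arm", "kwargs": {"motion": [[[-0.4,-0.2,0],0,22],[[-0.8,-0.4,0],0,22],[[-1.2,-0.6,0],0,22],[[-1.6,-0.8,0],0,22],[[-2.0,-1.0,0],0,22]]}}

```text
time_s: 15.55
eef_pos: [0.6034, -0.0961, 0.0477]
orientation: [0.638, 0.77, 0.0, 0.0]
force: [0.2, -0.3, 0.1]
finger_gap: 0.0221
gripper_force: 0.0
```

```bash
python3 go.py .03 -.21 .047
```

```text
t 15.55 board xyz [ 0.0418 -0.1047  0.0477] gap 0.02205977906250439 F [ 0.2 -0.3  0.1]
turn needed -0.019218121639278607
shift units [-3.51 -0.39  0.02]
```

The pad force has dropped to 0, so I'll check that the cap is still in the fork.

```bash
python3 - <<'E'
from h import *
import cv2
p,d=r.camera("side"); cv2.imwrite("pics/s4.png",cv2.resize(p[90:330,110:430,::-1],(800,600)))
E
```

```text
(no output)
```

View pics/s4.png

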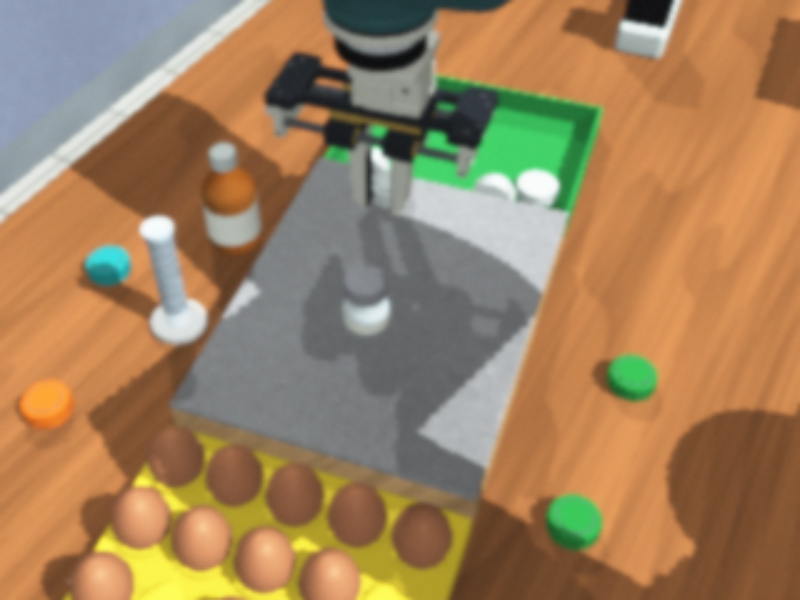

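Cap A shows white between the fingers at (382,185), so it's still in the fork. The push continues.

>>> {"fn": "step_arm", "kwargs": {"motion": [[[-0.4,-0.1,0],0,22],[[-0.8,-0.1,0],0,22],[[-1.2,-0.1,0],0,22],[[-1.6,-0.1,0],0,22],[[-2.0,-0.1,0],0,22]]}}

```text
time_s: 16.1
eef_pos: [0.6124, -0.1556, 0.0476]
orientation: [0.638, 0.77, -0.0, -0.0]
force: [-0.2, -0.2, -0.1]
finger_gap: 0.0223
gripper_force: 0.0
```

>>> {"fn": "step_arm", "kwargs": {"motion": [[[-0.4,0,0],0,22],[[-0.8,0,0],0,22],[[-1.2,0,0],0,22],[[-1.5,0,0],0,22],[[-1.5,0,0],0,22]]}}

```text
time_s: 16.6
eef_pos: [0.6206, -0.1998, 0.0475]
orientation: [0.638, 0.77, -0.0, -0.0]
force: [0.2, 0.7, -0.0]
finger_gap: 0.0219
gripper_force: 0.0
```

>>> {"fn": "step_arm", "kwargs": {"motion": [[[0,0,-1.2],0,22],[[0,0,-2.4],0,22],[[-1.5,0,-4],0,22],[[-3,0,-5],0,22],[[-4,0,-5],0,22]]}}

```text
time_s: 17.1
eef_pos: [0.6438, -0.3173, 0.2021]
orientation: [0.637, 0.771, 0.001, 0.002]
force: [1.1, -0.2, -0.9]
finger_gap: 0.0218
gripper_force: 0.0
```

```bash
python3 - <<'E'
from h import *
import cv2
p,d=r.camera("top"); np.savez("/tmp/t5.npz",p=p,d=d);cv2.imwrite("pics/t5.png",cv2.resize(p[:,:,::-1],(800,600)))
p,d=r.camera("side"); cv2.imwrite("pics/s5.png",cv2.resize(p[90:330,110:430,::-1],(800,600)))
E
```

```text
(no output)
```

View pics/t5.png

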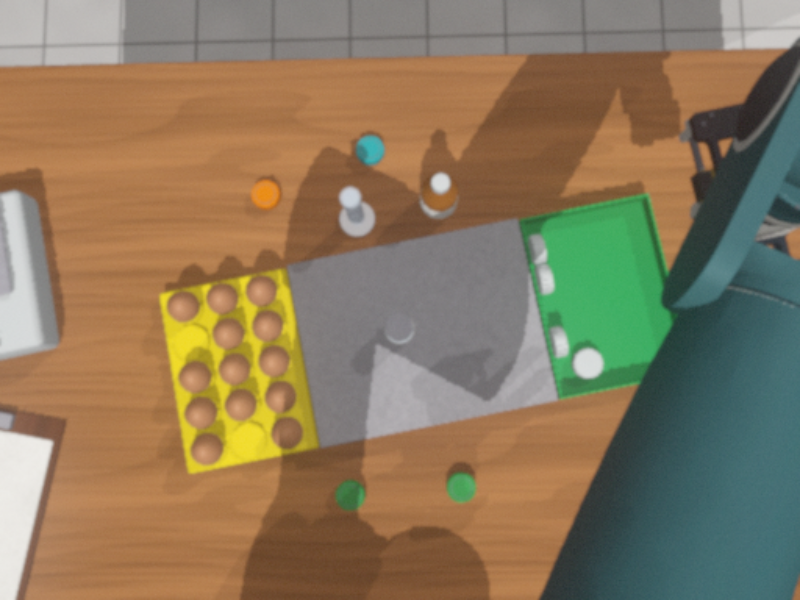

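View pics/s5.png

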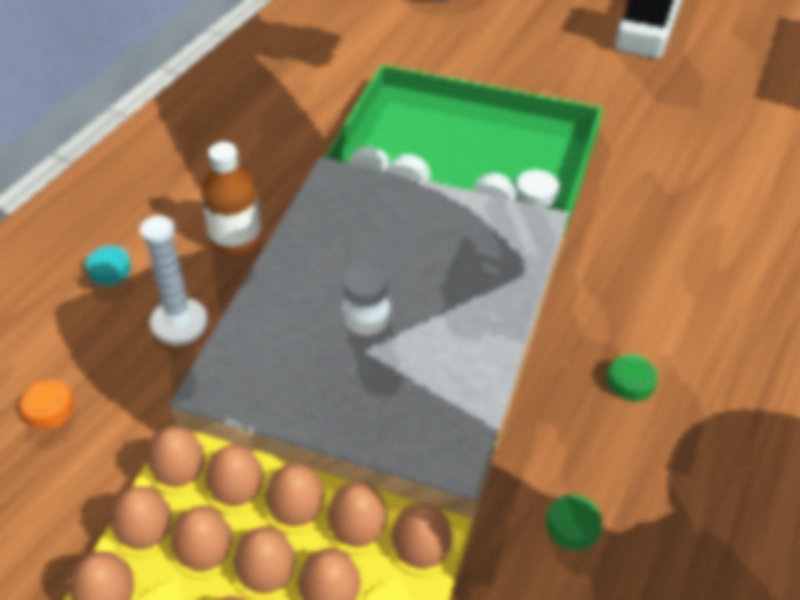

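All four caps are in the tray. Three lean against the near wall at (538,248), (545,280) and (559,342), and one lies flat at (588,363). I'll check their positions in depth before handing in.

```bash
python3 - <<'E'
from h import *
c=np.array([.54285,-.00106]);ex=np.array([.98244,.18657]);ey=np.array([-.18657,.98244])
f=np.load("/tmp/t5.npz");p,d=f["p"].astype(int),f["d"]
C=r.calibration("top");R=np.array(C["R"]);t=np.array(C["t"])
def box(n,u0,u1,v0,v1):
    v,u=np.mgrid[int(v0/1.5625):int(v1/1.5625),int(u0/1.5625):int(u1/1.5625)];v=v.ravel();u=u.ravel()
    q=p[v,u];k=(q.min(1)>110)&(np.ptp(q,axis=1)<50);z=d[v,u]
    W=(np.c_[(u-C["cx"])/C["fx"]*z,(v-C["cy"])/C["fy"]*z,z]-t)@R
    B=np.c_[(W[:,:2]-c)@ex,(W[:,:2]-c)@ey+.254,W[:,2]][k&(z>0)]
    print(n,len(B),"tray-frame 5/50/95%",np.round(np.percentile(B,[5,50,95],axis=0),3).tolist())
box("B",529,552,232,266);box("A",536,560,264,298);box("C",551,576,325,360);box("D",570,606,345,382)
for n,q,z in(("jar",(400,328),.09),("bottle",(441,182),.11),("cyl",(350,197),.12)):print(n,pt("top",*q,z).round(3))
E
```

```text
B 171 tray-frame 5/50/95% [[0.061, 0.068, 0.015], [0.077, 0.076, 0.038], [0.098, 0.082, 0.045]]
A 193 tray-frame 5/50/95% [[0.021, 0.067, 0.016], [0.039, 0.076, 0.037], [0.061, 0.082, 0.044]]
C 188 tray-frame 5/50/95% [[-0.066, 0.067, 0.016], [-0.049, 0.076, 0.038], [-0.03, 0.082, 0.044]]
D 333 tray-frame 5/50/95% [[-0.101, 0.025, 0.004], [-0.084, 0.042, 0.019], [-0.066, 0.058, 0.023]]
jar [0.545 0.025 0.09 ]
bottle [ 0.728 -0.029  0.11 ]
cyl [0.708 0.086 0.12 ]
```

The leaning caps' centres are at tray y≈0.075 (limit 0.084) and z≈0.025 (limit 0.042), and the jar, bottle and cylinder haven't moved.

```bash
python3 -c "
from station import r
print(r.job_done())"
```

```text
the job is handed in; nothing more can be done
None
```

I swept all four caps into the tray and handed the job in at about 17 s; it returned no verdict. In the last pictures three caps stood on edge against the tray's near wall, inside the limits, and the jar, bottle and cylinder were where they started.

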